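# Charge a dry-pack canister and hold its bayonet lid at the vent mark

## Robot

A 7-joint arm with a two-finger parallel gripper is mounted at the origin on the work surface; the furniture and walls round the work are solid. World frame = base frame: x ahead of the robot, y to its left, z up, the work surface at z = 0. Lengths are in m, angles in rad, forces in N, time in s.
With the tool pointing down it reaches from about 0.4 to 0.9 m from the base axis. Payload 5.6 kg.
Tool frame: the origin (TCP) lies midway between the tips of the shut fingers; the grasp point (between the pads) lies 19 mm behind it; z points along the fingers, y is the line along which they close (so a half turn about z gives the same grasp; the last joint's range is limited). The gripper opens to 92 mm and grips with 3 to 60 N. Pads are 20 mm wide; open, the fingers measure 128 mm over their backs; the gripper's body (75 mm by 189 mm) begins 69 mm behind the grasp point.
Start: joints at [-1.307, 0.468, -0.012, 1.603, 0.006, 1.071, -0.056], TCP at [0.196, 0.62, 0.183] pointing down, gripper open.
Joint ranges: [-2.53, 2.53], [-0.31, 2.02], [-1.57, 1.55], [0.28, 2.44], [-1.29, 4.43], [0.15, 1.84], [-2.92, 2.92]. Speed limits (rad/s): [2.57, 2.57, 3.14, 3.14, 3.14, 3.14, 3.14].

## Interface

Orientations are given as a 3x3 rotation matrix whose columns are the frame's x, y, z axes.
In Python, from cell import * gives the robot as it stands.
- The arm moves only by the tool servo_tool, never from a script. Its argument "deltas" is one flat list of numbers, 7 for each row, row after row: the closure, from -1 (fully open) to 1 (shut), so that 0 is half open, then the shift along the world's x, y, z in units of 30 mm (1.0 is 30 mm), then the turn, a rotation vector about the world's x, y, z in units of 0.08 rad (1.0 is 0.08 rad). In form: [claw, tx, ty, tz, ax, ay, az, claw, tx, ty, tz, ax, ay, az, ...]. A call has 1 to 8 rows; each row shifts and turns the commanded pose from where the row before left it; what a row does not reach is not made up. A row lasts 1/12 s, in which the tool goes at most 41.7 mm and 7.16 degrees, less where a joint would pass 70% of its speed; a pose out of reach is approached as far as the arm can. A call with a number of a shift or a turn outside -1 to 1 is refused whole. A call with a gripper value outside its range is refused whole. The fingers move at their own pace and stop on an object; "force" is the grip in N (left out, the last holds). Time passes only in rows, so rows that do not move let the fingers close. It gives the time, the measured TCP pose, the force, the opening and the grip force at its end, in the units of the state.
- get_obs(): the state, without advancing time (a new reading comes with each control period).
- snapshot(name): name is "scene" or "top" or "wrist"; returns a dict with "img" (420x560x3 uint8, red, green, blue), "camera_matrix" (3x3 intrinsics, pixels), "cam_to_world" (4x4, takes a point from camera to world coordinates); the wrist camera has in their place "tool_from_camera" (4x4, takes a point from camera to tool coordinates, whose origin is the TCP and whose axes are the flange's). Camera axes: x right, y up, looking along -z (the intrinsics and any distortion apply to the point x, -y, -z); pixel columns grow to the right and rows downward; lengths in m; the calibration is good to about 2 mm. A picture is of the moment at which its call begins: read the wrist's pose just before it. There is no depth.
- close_job(): hands the job in; it is judged then, once.
The state is a dict: "clock": time; "joint_pos": joint angles; "joint_velocities": joint speeds; "effort": joint torques, N m; "tcp_pos": TCP position; "tool_rot": TCP orientation; "contact_force": force on the tool from outside, world axes, zero at the start; "moment": the same for the moment, N m; "grip_width": finger opening in m; "gripper_force": force on a finger pad.
Only numpy, scipy, OpenCV 4.12 (cv2) and the standard library are available. Lean on these libraries where they do the work, as an engineer would, in place of code of your own. Each camera call takes 0.05 s, during which the arm holds its last target. There are 200 camera calls.

## Task

Using the tongs, and never your fingers, put the desiccant capsule from the dish into the dry-pack canister, then stand the tongs back in their holder. Fit the bayonet lid: lower it until its flange sits flat on the collar, then turn it clockwise until its pointers stand at the round pip, halfway to the lock and short of the click, and finish the program while still gripping and holding it there against the spring, so that a colleague can flush the canister with dry air. Leave the small product box, the calculator and the marker alone.

Things in the scene. Friction and masses are not known exactly. Their poses are not given: they have to be found in the camera images.
- canister: Aluminium canister fixed upright on the bench by a dark flange 120 mm across. Origin: axis at bench level, z up. Collar at the top 96 mm across, flat top at z = 70 mm. Bore 62 mm wide, floor at z = 16 mm. The collar's 6 mm lip has two gaps for the lid's lugs, centred on the canister's +x and -x: 16 mm wide, out to radius 41 mm. A half turn of the lid makes no difference.
- canister_mouth (a point): Centre of the collar's top, 70 mm above the bench, axes as the canister's. Raised marks on the collar's top, on both sides: single bar at each gap (insert), round pip 37 deg clockwise of it seen from above (vent), double bar at 74 deg (lock). The collar carries a sprung lock plunger with a black knob (out to radius 68 mm, at -60 deg) and low down a brass nipple (radius 71 mm, at +115 deg).
- vent_mark (a point): Centre of the collar's top; its x axis points at a round vent pip, 37 deg clockwise of the canister's x axis. The lid's x axis must end along it, either way round. From 46 deg of turn a lug meets the lock plunger's nose, which clicks in behind the lug at about 74 deg.
- vent_ring (a joint): Angle (rad) of the sprung ring inside the collar: 0 at rest, growing clockwise. The lid's lugs meet its two dogs after about 0.1 rad of turn and push it on: value = lid's turn past the insert mark less about 0.1, so about 0.55 at the pip. It resists with 0.04 N m at rest, about 0.15 N m at the pip, and turns the lid back if let go.
- lid: Loose aluminium bayonet lid standing on its plug, about 150 g. Origin: centre of the plug's foot, z up, x along the wing grip. Plug 57 mm across (tapered foot 49 mm), 15 mm high. Flange 77 mm across, z = 15 to 21 mm. Two lugs on the plug along +x and -x, to radius 37.5 mm, 10 mm wide, z = 1 to 7 mm, tapered below. Fitted, it rests by its weight, its origin 55 mm above the canister's.
- lid_wing (a point): Centre of the lid's wing grip, 34 mm above the lid's origin, axes as the lid's. Wing 50 mm long (x), 14 mm thick (y), from 21 to 47 mm above the lid's origin. A pointer rib at each end runs out to the flange's edge along +x and -x, over the lugs. Turn without pressing hard: pressing only adds friction.
- tongs: Loose sprung steel tongs, 60 g, standing tips down in the holder. Origin: midway between the tips' lower ends, z up, y from arm to arm. 102 mm high: arms hang from a bow (26 mm in y, 12 mm in x) at the top. Tips 12 mm wide (x), 17 mm high (z), 26 mm apart inside, 33 mm over all when free. They meet the capsule's sides when the grip pads are squeezed from 36 to about 31.5 mm.
- tongs_grip (a point): Centre between the tongs' rubber grip pads, 60 mm above the tips. Pads on the arms' outsides: 45 to 75 mm above the tips, 18 mm wide (x), 36 mm over all in y when free; grip across y from above. Each mm of squeeze closes the tips 2.6 mm. Spring 2 N when free, 5 N with the tips on the capsule; 15 to 25 N grips it well. Opened to about 34 mm, the tips are open and the tongs still held.
- tongs_holder: Fixed black block 34 mm (x) by 62 mm (y), 34 mm high, with an open pocket 17 mm (x) by 46 mm (y), mouth chamfered 4 mm, floor at z = 8 mm. Origin: centre of its underside. The tongs stand upright in the pocket with their y along the holder's y, either way round.
- dish: Fixed shallow steel dish, 80 mm across, rim 9 mm high, floor at z = 4 mm; origin at the centre of its underside. The capsule stands in it.
- capsule: Loose white desiccant capsule standing in the dish: cylinder 14 mm across, 20 mm high, 12 g; origin at the centre of its underside, z along its axis.
- box_red: Small product box, 51 x 75 x 29 mm, beyond the canister; origin at the centre of its underside. Bystander.
- calculator: Desk calculator, 125 x 80 x 18 mm; origin at the centre of its underside. Bystander.
- marker: Felt marker, 135 mm long, 18 mm thick, right of the canister; origin at the centre of its underside. Bystander.

How it is judged:
By the outcome, as a careful person would: the job done as asked, in the order asked, and still so for the second after the job is handed in, while the arm keeps its last pose, push and grip.
It also fails if it takes over 72 s, if anything falls off the work surface, if the arm or the gripper's body presses on something with over 40 N, if the wrist force passes 120 N, or if a joint passes its speed limit or range.

## Working session

There is one attempt and no reset: what is moved stays moved. The work goes in short steps, Python scripts to look and compute and a tool call to move; the robot and the scene stay as the last step left them, time stands still between calls to the robot, and variables do not carry over. Pictures are saved under pics/ and viewed, at most 10 in all, crops included, and the job is handed in when it is done.

Besides the shell and the picture viewer there is one more tool, called after "Emit:" as name(argument=value, ...), one argument or row to a line, values as JSON. servo_tool: Moves the arm, as the interface text tells. Its arguments: {"type":"object","properties":{"deltas":{"type":"array"},"force":{"type":"number"}},"required":["deltas"]}

```bash
ls; mkdir -p pics; cat > h.py <<'E'
import numpy as np, cv2, json
from cell import *
def save(n,img,crop=None,s=1):
    if crop: img=img[crop[1]:crop[3],crop[0]:crop[2]]
    img=cv2.resize(img,None,fx=s,fy=s,interpolation=cv2.INTER_CUBIC)
    cv2.imwrite('pics/'+n+'.png',img[:,:,::-1])
def pose(s,o=None):
    if 'cam_to_world' in s: return np.array(s['cam_to_world'])
    T=np.eye(4);T[:3,:3]=o['tool_rot'];T[:3,3]=o['tcp_pos'];return T@np.array(s['tool_from_camera'])
def ray(s,u,v,o=None):
    C=pose(s,o);K=np.array(s['camera_matrix'])
    d=np.linalg.inv(K)@[u,v,1];d=C[:3,:3]@[d[0],-d[1],-d[2]]
    return C[:3,3],d/np.linalg.norm(d)
def plane(s,u,v,z,o=None):
    c,d=ray(s,u,v,o);return c+d*(z-c[2])/d[2]
def proj(s,p,o=None):
    C=np.linalg.inv(pose(s,o));q=C[:3,:3]@p+C[:3,3];K=np.array(s['camera_matrix']);x=K@[q[0],-q[1],-q[2]];return x[:2]/x[2]
def two(r1,r2):
    (c,d),(e,f)=r1,r2;A=np.stack([d,-f],1);t=np.linalg.lstsq(A,e-c,rcond=None)[0]
    a=c+d*t[0];b=e+f*t[1];return (a+b)/2,np.linalg.norm(a-b)
E
python3 - <<'E'
from h import *
o=get_obs();print({k:np.round(v,3).tolist() for k,v in o.items()})
t=snapshot('top');s=snapshot('scene');print([k for k in t])
for n,x in(('top',t),('scene',s)):print(np.round(x['camera_matrix'],1).tolist(),np.round(x['cam_to_world'],3).tolist())
import pickle;pickle.dump((t,s),open('s.pkl','wb'))
save('top',t['img'],s=1.4);save('scene',s['img'],s=1.4)
E
```

```text
pics
{'clock': 0.0, 'joint_pos': [-1.307, 0.468, -0.012, 1.604, 0.006, 1.071, -0.056], 'joint_velocities': [-0.001, 0.0, 0.0, -0.0, -0.001, -0.0, -0.001], 'effort': [0.001, -52.056, -0.012, -24.376, -0.057, 0.017, 0.0], 'tcp_pos': [0.196, 0.619, 0.182], 'tool_rot': [[-0.953, 0.302, -0.0], [0.302, 0.953, -0.002], [-0.0, -0.002, -1.0]], 'contact_force': [-0.004, 0.754, 0.38], 'moment': [-0.0, -0.009, 0.013], 'gripper_force': 0.0, 'grip_width': 0.092}
['img', 'camera_matrix', 'cam_to_world']
[[494.1, 0.0, 275.3], [0.0, 494.1, 220.0], [0.0, 0.0, 1.0]] [[0.014, 0.994, -0.106, 0.493], [-1.0, 0.013, -0.009, -0.055], [-0.007, 0.106, 0.994, 1.207], [0.0, 0.0, 0.0, 1.0]]
[[434.0, 0.0, 278.8], [0.0, 434.0, 209.5], [0.0, 0.0, 1.0]] [[0.774, 0.245, -0.584, 0.028], [-0.633, 0.329, -0.7, -0.741], [0.021, 0.912, 0.41, 0.485], [0.0, 0.0, 0.0, 1.0]]
```

View pics/top.png

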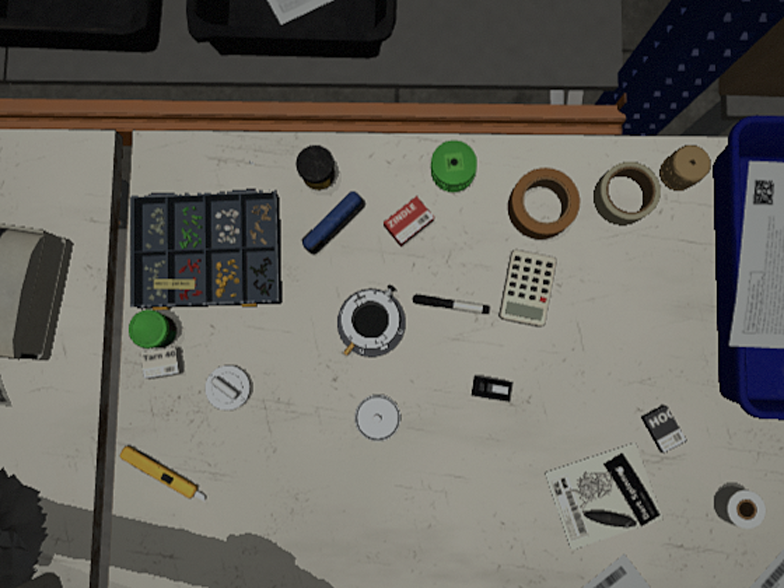

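View pics/scene.png

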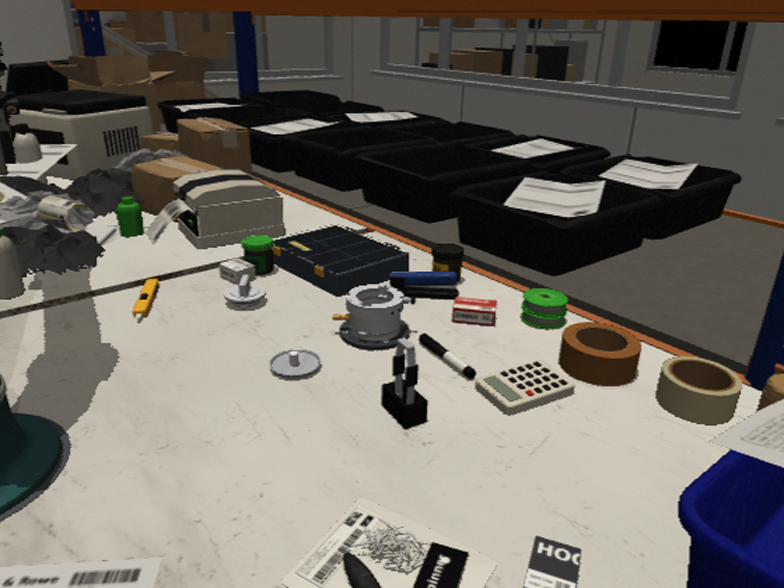

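The top view shows (784×588 px) the lid at (228,387), canister (371,321), dish with capsule (378,417), and tongs in their holder (492,387). The scene view agrees, with the tongs upright at (404,370).

```bash
python3 - <<'E'
from h import *
import pickle;t,s=pickle.load(open('s.pkl','rb'))
for n,u,v,z in(('lid',228,387,.04),('can',371,321,.07),('dish',378,417,.009),('cap',378,415,.024),('hold',492,388,.034),('box',408,220,.029),('knob',392,289,.06),('nip',347,350,.03)):
    print(n,np.round(plane(t,u/1.4,v/1.4,z),3))
a=t['img'];
def up(x0,y0,x1,y1,k):return cv2.resize(a[y0:y1,x0:x1],(380,380*(y1-y0)//(x1-x0)),interpolation=cv2.INTER_CUBIC)
m=np.vstack([np.hstack([up(235,200,295,260,0),up(325,250,385,310,0)]),np.hstack([up(135,247,195,292,0),up(240,275,300,320,0)])])
m=cv2.resize(m,None,fx=.85,fy=.85);print(m.shape);save('m',m)
E
```

```text
lid [0.48  0.218 0.04 ]
can [ 0.592 -0.021  0.07 ]
dish [ 0.432 -0.034  0.009]
cap [ 0.437 -0.035  0.024]
hold [ 0.485 -0.226  0.034]
box [ 0.772 -0.082  0.029]
knob [ 0.647 -0.055  0.06 ]
nip [0.545 0.02  0.03 ]
(565, 646, 3)
```

View pics/m.png

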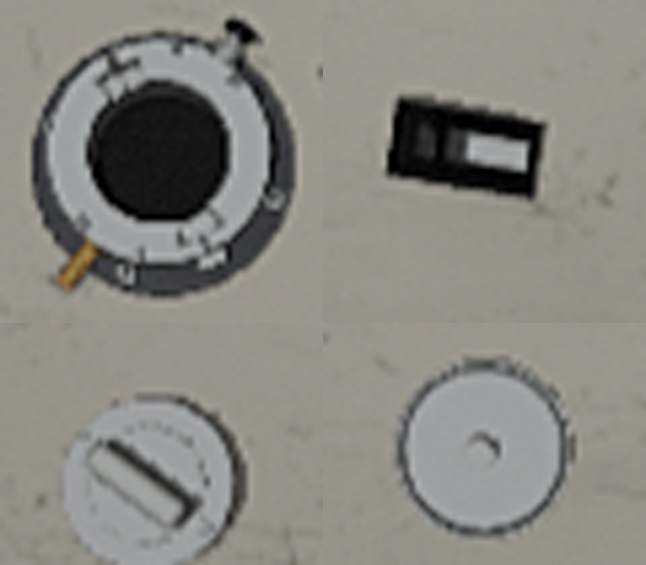

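The mosaic shows the knob and nipple bearings, which put the canister's yaw at about +26°. The holder's long axis lies roughly along world y. Next I move over the lid for a close look, on the way to the tongs.

Emit:
servo_tool(
  deltas=[-1,0.6,-0.8,0,0,0,0,-1,0.6,-0.8,0,0,0,0,-1,0.6,-0.8,0,0,0,0,-1,0.6,-0.8,0,0,0,0,-1,0.6,-0.8,0,0,0,0,-1,0.6,-0.8,0,0,0,0,-1,0.6,-0.8,0,0,0,0,-1,0.6,-0.8,0,0,0,0],
)

```text
clock: 0.77
tcp_pos: [0.3409, 0.4261, 0.1831]
tool_rot: [[-0.953, 0.302, -0.0], [0.302, 0.953, -0.0], [0.0, -0.001, -1.0]]
contact_force: [0.4, -0.0, 1.2]
grip_width: 0.0918
gripper_force: 0.0
```

Emit:
servo_tool(
  deltas=[-1,0.5,-0.8,0.1,0,0,0,-1,0.5,-0.8,0.1,0,0,0,-1,0.5,-0.8,0.1,0,0,0,-1,0.5,-0.8,0.1,0,0,0,-1,0.5,-0.8,0.1,0,0,0,-1,0,-0.8,0.1,0,0,0,-1,0,-0.8,0,0,0,0,-1,0,0,0,0,0,0],
)

```text
clock: 1.43
tcp_pos: [0.4159, 0.2546, 0.2012]
tool_rot: [[-0.951, 0.308, -0.001], [0.308, 0.951, -0.002], [-0.0, -0.002, -1.0]]
contact_force: [0.1, -0.2, 0.1]
grip_width: 0.0919
gripper_force: 0.0
```

```bash
python3 - <<'E'
from h import *
import pickle
o=get_obs();w=snapshot('wrist');pickle.dump((w,o),open('w1.pkl','wb'))
print(o['clock'],o['tcp_pos'],o['joint_pos'],np.round(w['tool_from_camera'],3).tolist(),np.round(w['camera_matrix'],1).tolist());print(proj(w,np.array([.48,.218,.04]),o))
save('w1',w['img'])
E
```

```text
1.4333 [0.41585477 0.25455775 0.20121434] [-0.75853055  0.16924529  0.15626716  1.97890775 -0.02956913  0.9974426
  0.66930241] [[-0.0, 0.957, 0.289, 0.082], [1.0, 0.0, -0.0, 0.001], [-0.0, 0.289, -0.957, -0.202], [0.0, 0.0, 0.0, 1.0]] [[341.4, 0.0, 276.9], [0.0, 341.4, 215.5], [0.0, 0.0, 1.0]]
[263.57805559 252.91923562]
```

View pics/w1.png

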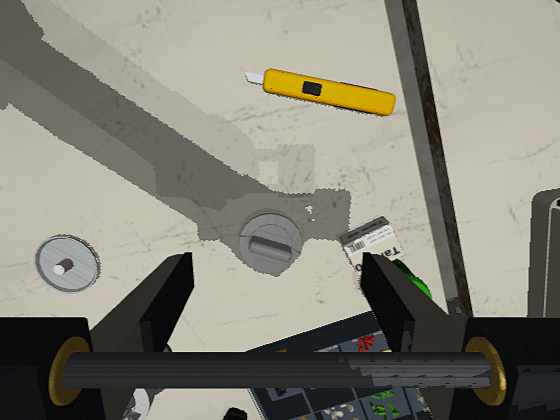

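The wrist view shows the lid wing at (271,247) and the dish with capsule at (68,263). I'll go on to the tongs.

Emit:
servo_tool(
  deltas=[-1,0,-0.95,0,0,0,0.2,-1,0,-0.95,0,0,0,0.2,-1,0,-0.95,0,0,0,0.2,-1,0,-0.95,0,0,0,0.2,-1,0,-0.95,0,0,0,0.2,-1,0,-0.95,0,0,0,0.2,-1,0,-0.95,0,0,0,0.2,-1,0,-0.95,0,0,0,0.2],
)

```text
clock: 2.15
tcp_pos: [0.4155, 0.0315, 0.2014]
tool_rot: [[-0.985, 0.175, 0.0], [0.175, 0.985, 0.0], [-0.0, 0.0, -1.0]]
contact_force: [0.9, 0.2, 0.7]
grip_width: 0.0918
gripper_force: 0.0
```

Emit:
servo_tool(
  deltas=[-1,0,-0.95,0,0,0,0.2,-1,0,-0.95,0,0,0,0.2,-1,0,-0.95,0,0,0,0.2,-1,0,-0.95,0,0,0,0.2,-1,0,-0.95,0,0,0,0.2,-1,0,-0.95,0,0,0,0.2,-1,0,-0.95,0,0,0,0.2,-1,0,0,0,0,0,0],
)

```text
clock: 2.82
tcp_pos: [0.4157, -0.1722, 0.2018]
tool_rot: [[-0.997, 0.072, 0.001], [0.072, 0.997, -0.003], [-0.001, -0.003, -1.0]]
contact_force: [0.0, -0.6, 0.9]
grip_width: 0.0917
gripper_force: 0.0
```

```bash
python3 - <<'E'
from h import *
import pickle
o=get_obs();w=snapshot('wrist');pickle.dump((w,o),open('w2.pkl','wb'))
print(o['clock'],o['tcp_pos'],o['joint_pos'],o['joint_velocities'].max() if hasattr(o['joint_velocities'],'max') else 0)
save('w2',w['img'],s=1.4)
E
```

```text
2.8167 [ 0.41573008 -0.17224929  0.20175359] [-0.20920753  0.09206031  0.56598826  2.08108545 -0.05677796  0.98155674
  1.88537826] 0.02891920659031166
```

View pics/w2.png

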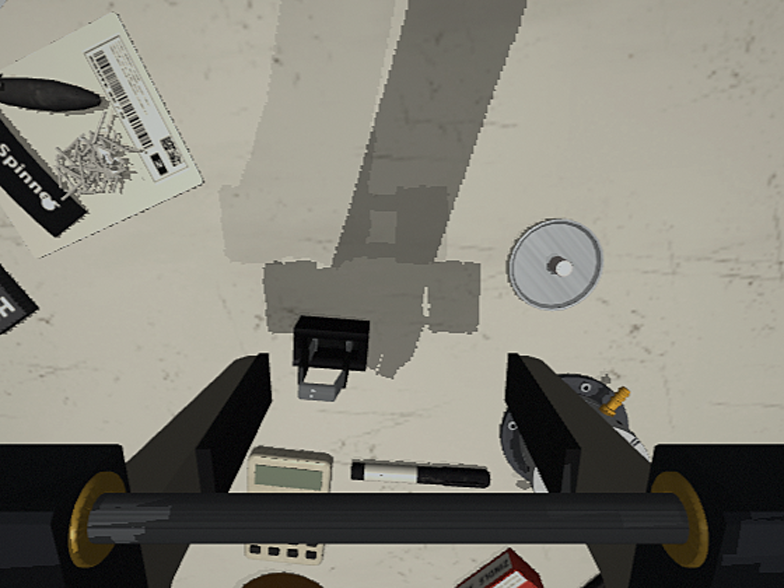

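The holder is at (332,345) and the tongs' bow at (318,396). The dish is at (555,263), with the capsule top at (563,268). I'll refine these with masks.

```bash
python3 - <<'E'
from h import *
import pickle;t,s=pickle.load(open('s.pkl','rb'));w,o=pickle.load(open('w2.pkl','rb'))
def black(img,x0,y0,x1,y1,th):
    m=(img[y0:y1,x0:x1].max(2)<th).astype(np.uint8)
    c=max(cv2.findContours(m,cv2.RETR_EXTERNAL,cv2.CHAIN_APPROX_NONE)[0],key=cv2.contourArea)
    return c[:,0]+[x0,y0]
c=black(t['img'],325,255,385,300,60);b=cv2.boxPoints(cv2.minAreaRect(c.astype(np.float32)))
P=np.array([plane(t,*q,.03) for q in b]);print('holder top',P.round(4).tolist(),P.mean(0))
for n,u,v,z in(('bow',318,396,.110),('bowL',300,389,.110),('bowR',338,391,.110),('hFL',297,365,.034),('hFR',369,370,.034),('dish',555,263,.009),('cap',563,268,.024)):
    print(n,plane(w,u/1.4,v/1.4,z,o).round(4))
# print bow region gray
g=cv2.cvtColor(w['img'],cv2.COLOR_RGB2GRAY);print(g[258:292,206:256:2])
# capsule: bright white in dish
m=(w['img'].min(2)>190).astype(np.uint8);m[:, :380]=0;m[:,430:]=0;m[:170]=0;m[215:]=0
n,l,st,ce=cv2.connectedComponentsWithStats(m);print(st[1:],ce[1:])
E
```

```text
holder top [[0.4731, -0.1905, 0.03], [0.506, -0.196, 0.03], [0.4962, -0.26, 0.03], [0.4634, -0.2544, 0.03]] [ 0.48468282 -0.22522156  0.03      ]
bow [ 0.4862 -0.2246  0.11  ]
bowL [ 0.4801 -0.2362  0.11  ]
bowR [ 0.4834 -0.2106  0.11  ]
hFL [ 0.4956 -0.2543  0.034 ]
hFR [ 0.5045 -0.1941  0.034 ]
dish [ 0.429  -0.0315  0.009 ]
cap [ 0.43  -0.03   0.024]
[[184 153  37  52  10   9   6  23  17  19  16  18  17  18  15  17  14  14
   15  15   5   6  13  12  11]
 [184 150  23  31  10   5   9  19  23  23  21  24  22  18  21  21  19  18
   20  17   7   9  11  17  15]
 [184 145   3  10  12   7   7   9  14  15  17  17  20  19  22  22  22  20
   23  15  10   6  19  19  16]
 [184 162  93  77   9   7   9   0   0   0   2   4  10  10  10  13  15  18
   17  12   5   4  21  21  22]
 [183 189 197 157  17  18   5  81 128  65  36  17   0   0   0   0   3   2
    9  11  13   5  15  18  21]
 [184 185 188 148  40  36   1 170 199 202 206 209 212 152 156  95  34  38
    0   0  16   0   1   2   6]
 [185 183 185 147  38  34   0 162 187 187 189 188 190 193 196 201 205 207
  217 106  17   0  69  36  11]
 [182 178
[... 2180 characters left out ...]
85 185 185 185]
 [184 184 184 184 189 191 194 195 197 199 178 162 144 110  98  81 102 192
  184 185 185 187 185 187 186]
 [183 185 184 184 184 187 187 188 188 189 191 192 195 195 196 197 194 189
  185 185 185 187 185 185 185]
 [184 183 183 184 185 185 186 185 185 184 186 186 186 188 189 189 188 184
  184 184 185 184 185 185 184]
 [183 184 184 185 185 185 184 184 184 187 186 185 183 185 186 186 186 185
  185 185 186 185 185 186 186]
 [183 184 185 184 185 185 184 185 185 184 187 185 184 185 185 186 186 185
  186 186 185 185 186 186 186]
 [185 185 185 184 185 185 185 184 185 186 185 186 186 186 186 185 185 184
  186 186 186 186 185 186 186]]
[[398 187  10  10  76]] [[402.72368421 191.31578947]]
```

Emit:
servo_tool(
  deltas=[-1,0.76,-0.58,0,0,0,-0.5,-1,0.76,-0.58,0,0,0,-0.46,-1,0.76,-0.58,0,0,0,0,-1,0,0,-0.9,0,0,0,-1,0,0,-0.5,0,0,0,-1,0,0,0,0,0,0],
)

```text
clock: 3.37
tcp_pos: [0.4825, -0.2171, 0.1559]
tool_rot: [[-0.99, 0.141, -0.006], [0.141, 0.99, 0.002], [0.007, 0.001, -1.0]]
contact_force: [0.3, 0.3, -0.2]
grip_width: 0.0918
gripper_force: 0.0
```

```bash
python3 - <<'E'
from h import *
import pickle
o=get_obs();w=snapshot('wrist');pickle.dump((w,o),open('w3.pkl','wb'))
print(o['tcp_pos'])
for y in(-.013,.013):
    for x in (-.006,.006):
        a=np.radians(-8.5);p=np.array([.484+x*np.cos(a)-y*np.sin(a),-.2245+x*np.sin(a)+y*np.cos(a),.11]);print(proj(w,p,o).round(1))
save('w3',w['img'],(140,150,420,360),s=2.5)
E
```

```text
[ 0.48249034 -0.21713135  0.15593243]
[249.6 220.7]
[249.9 235.5]
[283.7 220.9]
[283.5 235.7]
```

View pics/w3.png

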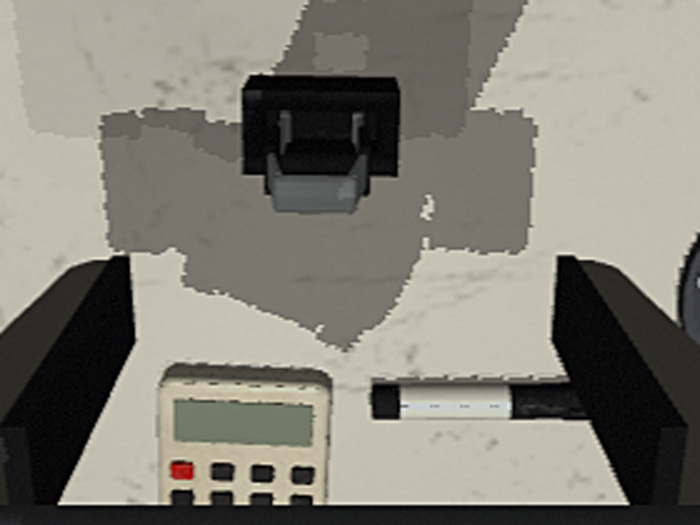

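The bow's far edge is at full-image (250,234)–(283,235), matching the prediction to within 1 px, so the tongs are at (0.484, −0.2245).

Emit:
servo_tool(
  deltas=[-1,0,0,0,0,0,0,-1,0,0,0,0,0,0],
)

```text
clock: 3.58
tcp_pos: [0.4847, -0.2194, 0.1604]
tool_rot: [[-0.99, 0.142, 0.002], [0.142, 0.99, 0.0], [-0.002, 0.0, -1.0]]
contact_force: [0.0, -0.0, 0.5]
grip_width: 0.0919
gripper_force: 0.0
```

Emit:
servo_tool(
  deltas=[-1,0,-0.17,-0.5,0,0,0,-1,0,0,-0.65,0,0,0,-1,0,0,-0.65,0,0,0,-1,0,0,-0.65,0,0,0,-1,0,0,-0.65,0,0,0,-1,0,0,-0.6,0,0,0,-1,0,0,0,0,0,0,-1,0,0,0,0,0,0],
  force=20,
)

```text
clock: 4.25
tcp_pos: [0.4841, -0.225, 0.049]
tool_rot: [[-0.99, 0.143, 0.0], [0.143, 0.99, 0.0], [-0.0, 0.0, -1.0]]
contact_force: [0.5, 0.6, 0.7]
grip_width: 0.0921
gripper_force: 0.0
```

Emit:
servo_tool(
  deltas=[0,0,0,0,0,0,0,0.15,0,0,0,0,0,0,0.2,0,0,0,0,0,0,0.26,0,0,0,0,0,0,0.26,0,0,0,0,0,0,0.26,0,0,0,0,0,0,0.26,0,0,0,0,0,0,0.26,0,0,0,0,0,0],
  force=20,
)

```text
clock: 4.92
tcp_pos: [0.4837, -0.2252, 0.0484]
tool_rot: [[-0.99, 0.143, 0.0], [0.143, 0.99, 0.0], [-0.0, 0.0, -1.0]]
contact_force: [0.3, 0.5, 1.2]
grip_width: 0.0405
gripper_force: 0.0
```

Emit:
servo_tool(
  deltas=[0.26,0,0,0,0,0,0,0.26,0,0,0,0,0,0,0.26,0,0,0,0,0,0,0.26,0,0,0,0,0,0],
)

```text
clock: 5.25
tcp_pos: [0.4836, -0.2251, 0.0483]
tool_rot: [[-0.99, 0.143, -0.0], [0.143, 0.99, 0.0], [0.0, 0.0, -1.0]]
contact_force: [0.2, -0.0, -0.1]
grip_width: 0.0343
gripper_force: 6.0
```

Emit:
servo_tool(
  deltas=[0.26,0,0,0.4,0,0,0,0.26,0,0,0.6,0,0,0,0.26,0,0,0.6,0,0,0,0.26,0,0,0.6,0,0,0,0.26,0,0.4,0.3,0,0,0,0.26,0,0.8,0,0,0,0,0.26,0,0.8,0,0,0,0,0.26,0,0.8,0,0,0,0],
)

```text
clock: 5.92
tcp_pos: [0.4839, -0.1406, 0.1245]
tool_rot: [[-0.99, 0.144, 0.001], [0.144, 0.99, 0.0], [-0.001, 0.0, -1.0]]
contact_force: [0.0, 0.4, -0.7]
grip_width: 0.034
gripper_force: 6.0
```

Emit:
servo_tool(
  deltas=[0.26,-0.15,0.8,0,0,0,0,0.26,-0.15,0.8,0,0,0,0,0.26,-0.15,0.8,0,0,0,0,0.26,0,0.6,0,0,0,0,0.26,0,0.3,0,0,0,0,0.26,0,0,0,0,0,0,0.26,0,0,0,0,0,0],
)

```text
clock: 6.5
tcp_pos: [0.4706, -0.0427, 0.1239]
tool_rot: [[-0.99, 0.143, 0.001], [0.143, 0.99, -0.0], [-0.001, -0.0, -1.0]]
contact_force: [-0.7, -0.5, -0.6]
grip_width: 0.0345
gripper_force: 6.0
```

```bash
python3 - <<'E'
from h import *
import pickle
o=get_obs();w=snapshot('wrist');pickle.dump((w,o),open('w4.pkl','wb'))
print(o['tcp_pos'],o['grip_width'])
p=np.array(o['tcp_pos'])
m=(w['img'].min(2)>190).astype(np.uint8)
n,l,st,ce=cv2.connectedComponentsWithStats(m)
for i in range(1,n):
    if 30<st[i,4]<2000:print(st[i],ce[i].round(1),plane(w,*ce[i],.024,o).round(4))
print(proj(w,np.array([.43,-.031,.024]),o))
save('w4',w['img'],s=1.4)
E
```

```text
[ 0.47063104 -0.04267594  0.12390216] 0.0344584163419643
[306 132  12  23 120] [311.1 142.9] [ 0.4186 -0.0044  0.024 ]
[542 137  18  19 146] [552.1 147.8] [0.453  0.2033 0.024 ]
[531 156  16  46 426] [538.3 178.6] [0.4791 0.1935 0.024 ]
[547 177  10   9  34] [549.5 181.5] [0.4832 0.2037 0.024 ]
[540 192  13  16  56] [545.8 199.7] [0.4999 0.2017 0.024 ]
[546 198  14  14  34] [553.5 205.2] [0.5063 0.2092 0.024 ]
[315 214  17  30  75] [323.5 226.8] [ 0.4968 -0.0017  0.024 ]
[173 237  21  23  39] [179.5 252. ] [ 0.5024 -0.1406  0.024 ]
[ 52 249  83  20 116] [ 98.6 265.1] [ 0.5045 -0.2212  0.024 ]
[196 251  17  44  56] [206.1 270.5] [ 0.5252 -0.1194  0.024 ]
[316 251  17   6  42] [324.6 252.7] [ 0.523  -0.0034  0.024 ]
[ 76 304 115  34 171] [133.6 316.9] [ 0.5654 -0.2029  0.024 ]
[255 310  15  33  38] [262.3 324.5] [ 0.593  -0.0747  0.024 ]
[372 315  87   2  88] [414.5 316. ] [0.6053 0.0798 0.024 ]
[271 317  25  35 443] [282.4 337. ] [ 0.6108 -0.0565  0.024 ]
[  2 351  39   1  39] [ 21. 351.] [ 0.5884 -0.3308  0.024 ]
[301 389  20   5  47] [311.3 390. ] [ 0.6825 -0.0345  0.024 ]
[282.57698042 160.25118956]
```

View pics/w4.png

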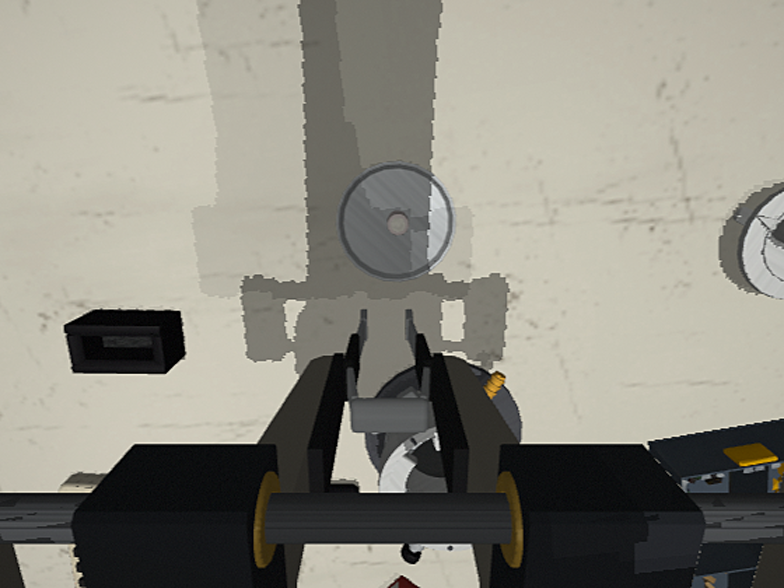

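The capsule top is at (398,223) in a dish centred at (396,221). The tongs' tips show at (363,312) and (408,312), open, and the arms hang straight.

```bash
python3 - <<'E'
from h import *
import pickle
w,o=pickle.load(open('w4.pkl','rb'))
print('cap',plane(w,398/1.4,223/1.4,.024,o).round(4))
p=np.array(o['tcp_pos']);R=np.array(o['tool_rot'])
for d in(-.0105,.0105):
  for x in (-.006,.006):
    q=p+R@np.array([x,d,.0404]);print(d,x,(proj(w,q,o)*1.4).round(1))
E
```

```text
cap [ 0.4294 -0.0294  0.024 ]
-0.0105 -0.006 [366.9 328.4]
-0.0105 0.006 [366.6 307.2]
0.0105 -0.006 [405.8 328.3]
0.0105 0.006 [406.  307.1]
```

Emit:
servo_tool(
  deltas=[0.26,-0.5,0.15,0,0,0,0,0.26,-0.5,0.15,0,0,0,0,0.26,-0.37,0.13,0,0,0,0,0.26,0,0,0,0,0,0,0.26,0,0,-0.5,0,0,0,0.26,0,0,-0.5,0,0,0,0.26,0,0,0,0,0,0,0.26,0,0,0,0,0,0],
)

```text
clock: 7.22
tcp_pos: [0.4293, -0.0301, 0.0933]
tool_rot: [[-0.99, 0.144, -0.001], [0.144, 0.99, -0.001], [0.001, -0.001, -1.0]]
contact_force: [-0.6, 0.4, 0.6]
grip_width: 0.034
gripper_force: 6.0
```

Emit:
servo_tool(
  deltas=[0.26,0,0,-0.5,0,0,0,0.26,0,0,-0.5,0,0,0,0.26,0,0,-0.5,0,0,0,0.26,0,0,0,0,0,0,0.26,0,0,0,0,0,0],
)

```text
clock: 7.63
tcp_pos: [0.4295, -0.0297, 0.0488]
tool_rot: [[-0.99, 0.144, -0.0], [0.144, 0.99, -0.0], [0.0, -0.0, -1.0]]
contact_force: [-1.0, -0.3, -0.3]
grip_width: 0.0341
gripper_force: 6.0
```

Emit:
servo_tool(
  deltas=[0.3,0,0,0,0,0,0,0.35,0,0,0,0,0,0,0.4,0,0,0,0,0,0,0.45,0,0,0,0,0,0,0.5,0,0,0,0,0,0,0.5,0,0,0,0,0,0],
  force=20,
)

```text
clock: 8.13
tcp_pos: [0.4299, -0.0292, 0.049]
tool_rot: [[-0.99, 0.143, 0.002], [0.143, 0.99, 0.0], [-0.002, 0.0, -1.0]]
contact_force: [0.4, -0.5, 2.6]
grip_width: 0.0322
gripper_force: 20.0
```

Emit:
servo_tool(
  deltas=[0.5,0,0,0.3,0,0,0,0.5,0,0,0.5,0,0,0,0.5,0,0,0.6,0,0,0,0.5,0,0,0.8,0,0,0,0.5,0,0,0.8,0,0,0,0.5,0,0,0,0,0,0,0.5,0,0,0,0,0,0],
)

```text
clock: 8.72
tcp_pos: [0.4297, -0.029, 0.1395]
tool_rot: [[-0.99, 0.143, 0.003], [0.143, 0.99, 0.001], [-0.002, 0.001, -1.0]]
contact_force: [0.1, 0.3, -0.6]
grip_width: 0.0317
gripper_force: 20.0
```

```bash
python3 - <<'E'
from h import *
import pickle;t,s=pickle.load(open('s.pkl','rb'))
o=get_obs();w=snapshot('wrist');pickle.dump((w,o),open('w5.pkl','wb'));print(o['tcp_pos'],o['grip_width'])
def blob(s,img,cx,cy,r,f,o=None):
    g=np.zeros(img.shape[:2],np.uint8);cv2.circle(g,(cx,cy),r,1,-1);m=(f(img.astype(int))&(g>0)).astype(np.uint8)
    c=max(cv2.findContours(m,cv2.RETR_EXTERNAL,cv2.CHAIN_APPROX_NONE)[0],key=cv2.contourArea);return c
# bore mouth in top view
c=blob(t,t['img'],265,229,22,lambda i:i.max(2)<90);e=cv2.fitEllipse(c);print('bore',e,plane(t,*e[0],.07).round(4))
g=cv2.cvtColor(t['img'],cv2.COLOR_RGB2GRAY)
# bright collar top outer
c=blob(t,t['img'],265,229,36,lambda i:i.min(2)>120);e=cv2.fitEllipse(cv2.convexHull(c));print('collar',e,plane(t,*e[0],.07).round(4))
i=w['img'].astype(int)
for n,(u0,v0,u1,v1) in {'nip_w':(300,230,420,420)}.items():pass
h=cv2.cvtColor(t['img'],cv2.COLOR_RGB2HSV);m=((h[...,0]>8)&(h[...,0]<28)&(h[...,1]>110)).astype(np.uint8);m[:230]=0;m[262:]=0;m[:,:235]=0;m[:,275:]=0
ys,xs=np.nonzero(m);print('nip',len(xs),plane(t,xs.mean(),ys.mean(),.03).round(4),xs.mean(),ys.mean())
m=(g<55).astype(np.uint8);m[:203]=0;m[212:]=0;m[:,:272]=0;m[:,288:]=0;ys,xs=np.nonzero(m);print('knob',len(xs),plane(t,xs.mean(),ys.mean(),.06).round(4))
save('w5a',w['img'],s=1.4)
E
```

```text
[ 0.42973416 -0.02895656  0.13945226] 0.031724670562863475
bore ((264.14703369140625, 227.86245727539062), (25.226913452148438, 26.011943817138672), 94.33519744873047) [ 0.5952 -0.0195  0.07  ]
collar ((264.99444580078125, 229.00169372558594), (71.716796875, 71.74054718017578), 164.3058624267578) [ 0.5926 -0.0215  0.07  ]
nip 31 [0.5486 0.0167 0.03  ] 249.1290322580645 248.67741935483872
knob 14 [ 0.6487 -0.0536  0.06  ]
```

Emit:
servo_tool(
  deltas=[0.5,0.4,0.05,0,0,0,0,0.5,0.8,0.05,0,0,0,0,0.5,0.9,0.05,0,0,0,0,0.5,0.9,0.05,0,0,0,0,0.5,0.9,0.05,0,0,0,0,0.5,0.9,0.05,0,0,0,0,0.5,0.69,0,0,0,0,0,0.5,0,0,0,0,0,0],
)

```text
clock: 9.43
tcp_pos: [0.5962, -0.0201, 0.1362]
tool_rot: [[-0.99, 0.142, -0.001], [0.142, 0.99, -0.002], [0.001, -0.002, -1.0]]
contact_force: [0.5, 0.8, -0.2]
grip_width: 0.0319
gripper_force: 20.0
```

Emit:
servo_tool(
  deltas=[0.5,0,0,0,0,0,0,0.5,0,0,-0.4,0,0,0,0.5,0,0,-0.4,0,0,0,0.5,0,0,-0.4,0,0,0,0.5,0,0,0,0,0,0,0.5,0,0,0,0,0,0],
)

```text
clock: 9.93
tcp_pos: [0.5925, -0.0202, 0.1011]
tool_rot: [[-0.99, 0.143, -0.003], [0.143, 0.99, -0.0], [0.003, -0.0, -1.0]]
contact_force: [0.8, -0.6, -0.5]
grip_width: 0.0315
gripper_force: 20.0
```

Emit:
servo_tool(
  deltas=[0.5,0.03,0,-0.3,0,0,0,0.5,0,0,-0.3,0,0,0,0.5,0,0,-0.2,0,0,0,0.5,0,0,0,0,0,0,0.5,0,0,0,0,0,0],
)

```text
clock: 10.35
tcp_pos: [0.5944, -0.0203, 0.0779]
tool_rot: [[-0.99, 0.143, -0.001], [0.143, 0.99, -0.0], [0.001, -0.0, -1.0]]
contact_force: [0.3, 0.4, -0.7]
grip_width: 0.0318
gripper_force: 20.0
```

Emit:
servo_tool(
  deltas=[0.3,0,0,0,0,0,0,0.24,0,0,0,0,0,0,0.24,0,0,0,0,0,0,0.24,0,0,0,0,0,0,0.24,0,0,0,0,0,0,0.24,0,0,0,0,0,0],
)

```text
clock: 10.85
tcp_pos: [0.5948, -0.0202, 0.0786]
tool_rot: [[-0.99, 0.143, 0.0], [0.143, 0.99, 0.0], [-0.0, 0.0, -1.0]]
contact_force: [0.8, -0.7, -0.2]
grip_width: 0.0352
gripper_force: 4.6
```

Emit:
servo_tool(
  deltas=[0.26,0,0,0.3,0,0,0,0.26,0,0,0.6,0,0,0,0.26,0,0,0.7,0,0,0,0.26,0,0,0.7,0,0,0,0.26,0,-0.5,0.6,0,0,0,0.26,0,-0.8,0.5,0,0,0,0.26,0,-0.9,0.3,0,0,0,0.26,0,-0.9,0,0,0,0],
)

```text
clock: 11.52
tcp_pos: [0.5963, -0.1142, 0.1928]
tool_rot: [[-0.99, 0.142, 0.005], [0.142, 0.99, 0.0], [-0.005, 0.001, -1.0]]
contact_force: [0.7, -1.0, -0.2]
grip_width: 0.0342
gripper_force: 6.0
```

Emit:
servo_tool(
  deltas=[0.26,0,-0.9,0,0,0,0,0.26,0,-0.6,0,0,0,0,0.26,0,0,0,0,0,0,0.26,0,0,0,0,0,0],
)

```text
clock: 11.85
tcp_pos: [0.5946, -0.1592, 0.19]
tool_rot: [[-0.989, 0.146, 0.001], [0.146, 0.989, 0.0], [-0.001, 0.0, -1.0]]
contact_force: [0.4, 0.1, -0.2]
grip_width: 0.0339
gripper_force: 6.0
```

```bash
python3 - <<'E'
from h import *
import pickle
o=get_obs();w=snapshot('wrist');t=snapshot('top');pickle.dump((w,o,t),open('w6.pkl','wb'));print(o['tcp_pos'],o['grip_width'],proj(w,np.array([.5945,-.02,.07]),o),proj(w,np.array([.484,-.2245,.034]),o))
save('w6',w['img'],s=1.4)
E
```

```text
[ 0.59457011 -0.15924793  0.18998368] 0.0339424485617343 [420.05956245 180.01631839] [194.58873515  93.87678294]
```

View pics/w6.png

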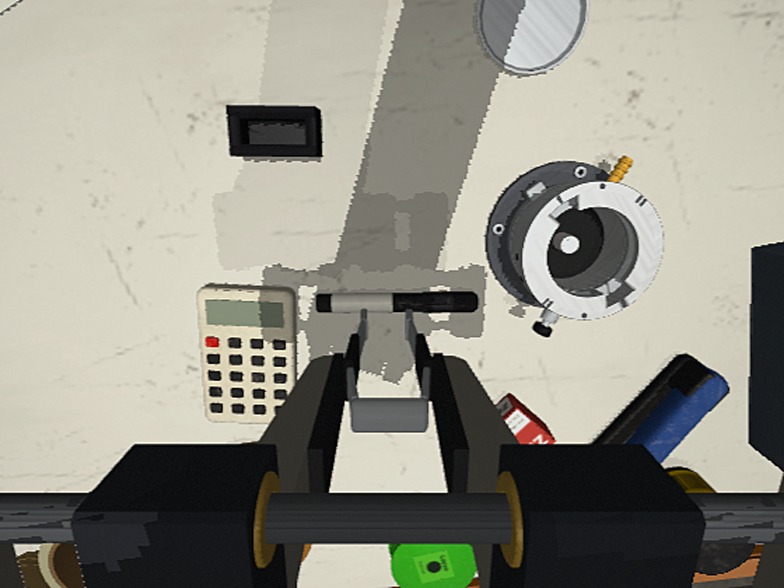

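The capsule stands inside the canister at (570,243). On the collar, the vent pips are at (602,186) and (584,312), the gaps at (567,210) and (618,290), and the double bars at (642,200) and (550,303). The empty holder is at (275,132).

```bash
python3 - <<'E'
from h import *
import pickle
w,o,t=pickle.load(open('w6.pkl','rb'));i=w['img'].astype(int)
m=(i.min(2)>205).astype(np.uint8);m[:,:365]=0;m[:, 480:]=0;m[:120]=0;m[235:]=0
m=cv2.morphologyEx(m,cv2.MORPH_OPEN,np.ones((2,2)))
c=max(cv2.findContours(m,cv2.RETR_EXTERNAL,cv2.CHAIN_APPROX_NONE)[0],key=cv2.contourArea)[:,0]
P=np.array([plane(w,*q,.07,o)[:2] for q in c])
for k in range(4):
    A=np.c_[2*P,np.ones(len(P))];x=np.linalg.lstsq(A,(P**2).sum(1),rcond=None)[0];r=np.sqrt(x[2]+x[:2]@x[:2]);d=np.hypot(*(P-x[:2]).T)-r;P=P[abs(d)<max(.001,np.std(d))]
print('collar',x[:2].round(4),r,len(P),len(c))
Q=lambda u,v,z=.07:plane(w,u/1.4,v/1.4,z,o)[:2]
for n,a,b,off in(('pip',(602,186),(584,312),37),('gap',(567,210),(618,290),0),('lock',(642,200),(550,303),74)):
    p,q=Q(*a),Q(*b);d=p-q;print(n,p.round(4),q.round(4),((p+q)/2).round(4),np.hypot(*d),(np.degrees(np.arctan2(d[1],d[0]))+off)%180)
m=(i.max(2)<70).astype(np.uint8);m[:60]=0;m[125:]=0;m[:,:140]=0;m[:,250:]=0
c=max(cv2.findContours(m,cv2.RETR_EXTERNAL,cv2.CHAIN_APPROX_NONE)[0],key=cv2.contourArea)
for q in cv2.approxPolyDP(c,3,True)[:,0]:print('h',q*1.4,plane(w,*q,.034,o).round(4))
p=np.array(o['tcp_pos']);R=np.array(o['tool_rot'])
for d in(-.0105,.0105):
  for x in (-.006,.006):
    q=p+R@np.array([x,d,.0404]);print(d,x,(proj(w,q,o)*1.4).round(1))
E
```

```text
collar [ 0.5938 -0.0116] 0.04187785636930886 89 294
pip [ 0.5516 -0.0098] [ 0.6375 -0.024 ] [ 0.5945 -0.0169] 0.08703784991017605 27.639530828735502
gap [ 0.5639 -0.0332] [0.6247 0.    ] [ 0.5943 -0.0166] 0.06924343195773139 28.63939369797265
lock [0.5646 0.0162] [ 0.6273 -0.0475] [ 0.5959 -0.0156] 0.08941179601069353 28.512358203212955
h [226.8 105. ] [ 0.4624 -0.2522  0.034 ]
h [231. 154.] [ 0.4946 -0.2571  0.034 ]
h [320.6 155.4] [ 0.5049 -0.1938  0.034 ]
h [316.4 107.8] [ 0.4733 -0.1908  0.034 ]
-0.0105 -0.006 [366.9 328.4]
-0.0105 0.006 [366.6 307.2]
0.0105 -0.006 [405.8 328.3]
0.0105 0.006 [406.  307.1]
```

Emit:
servo_tool(
  deltas=[0.26,-0.5,-0.3,0,0,0,0,0.26,-0.7,-0.4,0,0,0,0,0.26,-0.8,-0.5,0,0,0,0,0.26,-0.8,-0.5,0,0,0,0,0.26,-0.6,-0.35,-0.4,0,0,0,0.26,-0.29,-0.14,-0.8,0,0,0,0.26,0,0,-0.8,0,0,0,0.26,0,0,0,0,0,0],
)

```text
clock: 12.62
tcp_pos: [0.4814, -0.2212, 0.1262]
tool_rot: [[-0.99, 0.142, -0.006], [0.142, 0.99, 0.003], [0.007, 0.002, -1.0]]
contact_force: [0.3, 1.6, -0.6]
grip_width: 0.0343
gripper_force: 6.0
```

Emit:
servo_tool(
  deltas=[0.26,0,0,-0.4,0,0,0,0.26,0,0,0,0,0,0,0.26,0,0,0,0,0,0],
)

```text
clock: 12.87
tcp_pos: [0.4849, -0.2233, 0.1177]
tool_rot: [[-0.99, 0.142, 0.0], [0.142, 0.99, -0.0], [-0.0, -0.0, -1.0]]
contact_force: [0.3, 1.2, 0.3]
grip_width: 0.0342
gripper_force: 6.0
```

Emit:
servo_tool(
  deltas=[0.26,-0.03,-0.05,-0.2,0,0,0,0.26,0,0,-0.4,0,0,0,0.26,0,0,-0.4,0,0,0,0.26,0,0,-0.4,0,0,0,0.26,0,0,-0.4,0,0,0,0.26,0,0,-0.4,0,0,0,0.26,0,0,0,0,0,0,0.26,0,0,0,0,0,0],
)

```text
clock: 13.53
tcp_pos: [0.4824, -0.2255, 0.0504]
tool_rot: [[-0.99, 0.144, -0.002], [0.144, 0.99, 0.0], [0.002, 0.0, -1.0]]
contact_force: [-0.5, -0.2, -0.6]
grip_width: 0.0342
gripper_force: 6.0
```

Emit:
servo_tool(
  deltas=[0.26,0.02,0,-0.04,0,0,0,0.2,0,0,0,0,0,0,0.1,0,0,0,0,0,0,-0.3,0,0,0,0,0,0,-0.6,0,0,0,0,0,0,-1,0,0,0,0,0,0,-1,0,0,0,0,0,0,-1,0,0,0,0,0,0],
)

```text
clock: 14.2
tcp_pos: [0.4838, -0.2254, 0.0503]
tool_rot: [[-0.99, 0.143, 0.0], [0.143, 0.99, 0.0], [-0.0, 0.0, -1.0]]
contact_force: [-0.4, -0.2, 0.7]
grip_width: 0.0725
gripper_force: 0.0
```

Emit:
servo_tool(
  deltas=[-1,0,0,0.3,0,0,0,-1,0,0,0.7,0,0,0,-1,0,0,0.8,0,0,0,-1,0,0,0.8,0,0,0,-1,0,0,0.8,0,0,0,-1,0,0,0.8,0,0,0,-1,-0.5,0.5,0.4,0,0,0,-1,-0.5,0.5,0,0,0,0],
)

```text
clock: 14.87
tcp_pos: [0.4554, -0.1968, 0.1915]
tool_rot: [[-0.989, 0.145, 0.006], [0.145, 0.989, -0.002], [-0.006, -0.001, -1.0]]
contact_force: [-0.4, -0.2, -0.3]
grip_width: 0.0919
gripper_force: 0.0
```

Emit:
servo_tool(
  deltas=[-1,-0.5,0.5,0,0,0,0,-1,-0.3,0.3,0,0,0,0,-1,0,0,0,0,0,0,-1,0,0,0,0,0,0],
)

```text
clock: 15.2
tcp_pos: [0.4301, -0.1713, 0.189]
tool_rot: [[-0.99, 0.142, 0.002], [0.142, 0.99, 0.0], [-0.002, 0.001, -1.0]]
contact_force: [-0.9, -0.3, -0.0]
grip_width: 0.0918
gripper_force: 0.0
```

```bash
python3 - <<'E'
from h import *
import pickle
o=get_obs();w=snapshot('wrist');pickle.dump((w,o),open('w7.pkl','wb'));print(o['clock'],o['tcp_pos'],o['grip_width'])
a=np.radians(-8.7);R=np.array([[np.cos(a),-np.sin(a)],[np.sin(a),np.cos(a)]])
for y in(-.013,.013):
    for x in (-.006,.006): print(proj(w,np.r_[np.array([.4837,-.2252])+R@[x,y],.11],o).round(1))
w2=cv2.cvtColor(w['img'],cv2.COLOR_RGB2BGR)
c=proj(w,np.array([.484,-.225,.06]),o).astype(int);x0,y0=np.maximum(c-70,0);save('w7',w['img'],(int(x0),int(y0),int(x0)+140,int(y0)+130),3.5)
print(x0,y0)
E
```

```text
15.2 [ 0.43008221 -0.17134426  0.18898241] 0.09184941441607937
[211.3 270.4]
[211.9 282.3]
[240.  270.6]
[240.3 282.5]
162 184
```

View pics/w7.png

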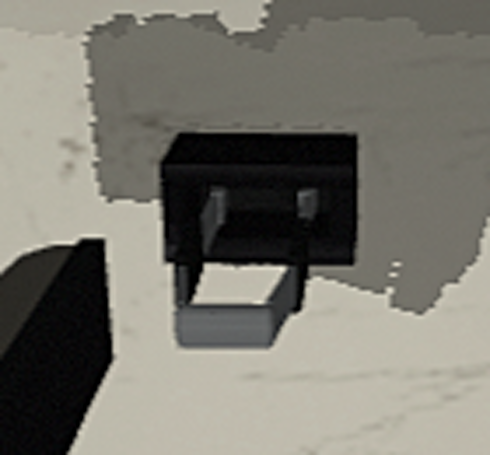

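The tongs stand upright in the holder: the bow's far edge is at (213,283)–(239,283), as predicted. Next is the lid.

Emit:
servo_tool(
  deltas=[-1,0.04,0.5,0,0,0,0.5,-1,0.04,0.75,0,0,0,0.9,-1,0.04,0.75,0,0,0,0.9,-1,0.04,0.75,0,0,0,0.9,-1,0.04,0.75,0,0,0,0.9,-1,0.04,0.75,0,0,0,0.9,-1,0.04,0.75,0,0,0,0.9,-1,0.04,0.75,0,0,0,0.9],
)

```text
clock: 15.92
tcp_pos: [0.4397, 0.0027, 0.1882]
tool_rot: [[-0.919, -0.394, -0.0], [-0.394, 0.919, -0.0], [0.0, -0.0, -1.0]]
contact_force: [0.7, 0.2, 0.2]
grip_width: 0.0922
gripper_force: 0.0
```

Emit:
servo_tool(
  deltas=[-1,0.04,0.75,0,0,0,0.9,-1,0.04,0.75,0,0,0,0.9,-1,0.04,0.75,0,0,0,0.9,-1,0.04,0.75,0,0,0,0.9,-1,0.04,0.75,0,0,0,0.9,-1,0.04,0.75,0,0,0,0.9,-1,0.04,0.75,0,0,0,0.9,-1,0.04,0.75,0,0,0,0.9],
)

```text
clock: 16.58
tcp_pos: [0.4489, 0.183, 0.188]
tool_rot: [[-0.555, -0.832, -0.0], [-0.832, 0.555, -0.0], [0.0, 0.0, -1.0]]
contact_force: [0.4, -0.8, 0.6]
grip_width: 0.0922
gripper_force: 0.0
```

Emit:
servo_tool(
  deltas=[-1,0,0,0,0,0,0,-1,0,0,0,0,0,0],
)

```text
clock: 16.75
tcp_pos: [0.4488, 0.1826, 0.1878]
tool_rot: [[-0.557, -0.83, -0.001], [-0.83, 0.557, -0.001], [0.001, 0.0, -1.0]]
contact_force: [-0.4, -1.2, -0.4]
grip_width: 0.0919
gripper_force: 0.0
```

```bash
python3 - <<'E'
from h import *
import pickle
o=get_obs();w=snapshot('wrist');pickle.dump((w,o),open('w8.pkl','wb'));print(o['clock'],o['tcp_pos'],o['joint_pos'])
print(proj(w,np.array([.48,.218,.04]),o))
save('w8',w['img'],s=1.4)
E
```

```text
16.75 [0.44877821 0.18256829 0.18776393] [-0.64181938  0.17848784  0.20924728  2.00398571 -0.04468885  0.96425045
  2.14019543]
[270.59660468 235.3514186 ]
```

View pics/w8.png

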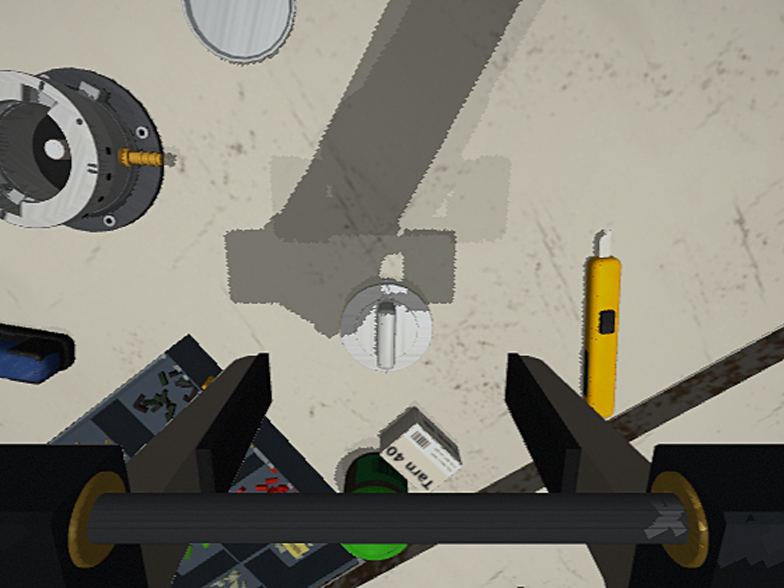

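The lid is at (386,328). Its wing runs almost vertically in the image, (387,312)–(386,368), so the gripper yaw is already aligned.

```bash
python3 - <<'E'
from h import *
import pickle
w,o=pickle.load(open('w8.pkl','rb'))
Q=lambda u,v,z:plane(w,u/1.4,v/1.4,z,o)
a,b=Q(387,312,.047),Q(386,368,.047);d=b-a;print(a,b,(a+b)/2,np.linalg.norm(d),np.degrees(np.arctan2(d[1],d[0])))
print('flange',Q(386.5,329,.020),'wing bottom?')
i=w['img'].astype(int);g=i.min(2)
m=(g>165).astype(np.uint8);m[:195]=0;m[272:]=0;m[:,:238]=0;m[:,315:]=0
print(g[215:270:4,262:292])
R=np.array(o['tool_rot']);print('lid x if aligned',np.degrees(np.arctan2(R[1,0],R[0,0]))%180)
E
```

```text
[0.46545241 0.20777079 0.047     ] [0.4918194  0.24558884 0.047     ] [0.4786359  0.22667982 0.047     ] 0.04610231105148906 55.11553489312643
flange [0.47891628 0.22703037 0.02      ] wing bottom?
[[122 122 122 125 111 102 107 120 119 112 108  90  83  85  85  83  93 105
  109 106  95  92  90 111 125 123 123 122 120 121]
 [124 121 119 112 193 234 174 111  82  63  69  70  70  71  67  69  67  65
   62  49 135 204 217 213 211 211 216 158 100 100]
 [118 111 101 172 212 155 110  94 100 103  97 100 101 101  98 100 106 107
  102  84 107 186 211 206 204 205 204 209 214 214]
 [212 206 205 200 206 221 170  90 124 156 172 182 187 192 200 206 207 202
  181 153 121 181 210 207 204 203 200 202 205 205]
 [203 204 202 199 202 214 227 154 123 159 119 154 186 192 201 206 207 199
  176 143 140 190 208 205 205 201 199 202 204 205]
 [203 203 200 196 205 153 108  95 128 158 170 181 186 193 203 206 207 196
  174 140 148 193 207 205 205 198 197 201 203 205]
 [203 204 201 196 202 217 166  87 127 161 173 182 185 192 203 206 208 194
  172 130 139 192 208 206 203 196 196 201 205 205]
 [203 202 200 196 203 153 1
[... 183 characters left out ...]
68 208 207 204 199 194 194 198 202 204]
 [202 204 198 193 202 153 111  79 124 165 178 184 188 193 201 203 199 182
  165 129 174 206 205 203 198 194 194 201 197 196]
 [201 202 202 201 203 197 196 139 126 165 179 186 187 188 199 200 192 178
  164 122 160 188 193 200 201 202 200 198 199 199]
 [193 193 192 193 193 195 200 143 131 168 183 184 183 188 196 196 190 176
  163 115 164 198 195 194 194 195 196 195 195 196]
 [173 173 178 192 200 201 202 202 204 192 173 153 145 148 153 156 165 161
  189 205 202 202 202 203 191 178 173 173 173 171]
 [175 176 175 175 174 175 176 176 174 174 175 174 177 175 176 175 175 173
  174 174 173 175 175 174 172 173 174 174 173 174]]
lid x if aligned 56.13180223962729
```

Emit:
servo_tool(
  deltas=[-1,0.3,0.45,0,0,0,0,-1,0.4,0.55,0,0,0,0,-1,0.3,0.47,0,0,0,0,-1,0,0,-0.7,0,0,0,-1,0,0,-0.9,0,0,0,-1,0,0,-0.9,0,0,0,-1,0,0,-0.9,0,0,0,-1,0,0,-0.5,0,0,0],
)

```text
clock: 17.47
tcp_pos: [0.4777, 0.223, 0.0685]
tool_rot: [[-0.562, -0.827, -0.003], [-0.827, 0.562, -0.002], [0.004, 0.001, -1.0]]
contact_force: [0.1, 0.4, 0.1]
grip_width: 0.0921
gripper_force: 0.0
```

Emit:
servo_tool(
  deltas=[-1,0,0,0,0,0,0,-1,0,0,0,0,0,0,-1,0,0,0,0,0,0],
)

```text
clock: 17.72
tcp_pos: [0.48, 0.2249, 0.0723]
tool_rot: [[-0.561, -0.828, 0.002], [-0.828, 0.561, 0.001], [-0.001, -0.001, -1.0]]
contact_force: [-0.2, 0.4, 0.3]
grip_width: 0.0916
gripper_force: 0.0
```

Emit:
servo_tool(
  deltas=[-1,-0.04,0.06,-0.3,0,0,0,-1,0,0,-0.5,0,0,0,-1,0,0,-0.4,0,0,0,-1,0,0,-0.3,0,0,0,-1,0,0,-0.06,0,0,0,-1,0,0,0,0,0,0,-1,0,0,0,0,0,0],
  force=30,
)

```text
clock: 18.3
tcp_pos: [0.478, 0.227, 0.0246]
tool_rot: [[-0.56, -0.828, 0.0], [-0.828, 0.56, 0.0], [-0.0, -0.0, -1.0]]
contact_force: [0.1, 0.9, 0.5]
grip_width: 0.0921
gripper_force: 0.0
```

Close on the wing (14 mm).

Emit:
servo_tool(
  deltas=[0.2,0,0,0.03,0,0,0,0.4,0,0,0,0,0,0,0.6,0,0,0,0,0,0,0.7,0,0,0,0,0,0,0.9,0,0,0,0,0,0,0.9,0,0,0,0,0,0,0.9,0,0,0,0,0,0,0.9,0,0,0,0,0,0],
  force=30,
)

```text
clock: 18.97
tcp_pos: [0.4778, 0.227, 0.0253]
tool_rot: [[-0.56, -0.828, 0.0], [-0.828, 0.56, 0.0], [-0.0, 0.0, -1.0]]
contact_force: [-0.7, -0.1, -0.3]
grip_width: 0.0406
gripper_force: 0.0
```

Emit:
servo_tool(
  deltas=[0.9,0,0,0,0,0,0,0.9,0,0,0,0,0,0,0.9,0,0,0,0,0,0,0.9,0,0,0,0,0,0],
)

```text
clock: 19.3
tcp_pos: [0.4778, 0.2269, 0.0253]
tool_rot: [[-0.56, -0.828, -0.0], [-0.828, 0.56, 0.0], [-0.0, 0.0, -1.0]]
contact_force: [0.2, 0.3, -0.4]
grip_width: 0.0141
gripper_force: 0.0
```

Emit:
servo_tool(
  deltas=[0.9,0,0,0,0,0,0,0.9,0,0,0,0,0,0,0.9,0,0,0.2,0,0,0,0.9,0,0,0.6,0,0,0,0.9,0,0,0.8,0,0,0,0.9,0,0,0.8,0,0,0,0.9,0,0,0.8,0,0,0,0.9,0,0,0,0,0,0],
)

```text
clock: 19.97
tcp_pos: [0.4807, 0.2284, 0.1262]
tool_rot: [[-0.56, -0.828, 0.007], [-0.828, 0.56, 0.004], [-0.008, -0.003, -1.0]]
contact_force: [0.9, 1.1, 0.2]
grip_width: 0.0046
gripper_force: 0.0
```

The fingers closed to 4.6 mm, so the wing isn't held. I'll locate the lid by mask.

```bash
python3 - <<'E'
from h import *
import pickle
o=get_obs();w=snapshot('wrist');t=snapshot('top');pickle.dump((w,o,t),open('w9.pkl','wb'));print(o['clock'],o['tcp_pos'],o['grip_width'],o['gripper_force'])
t0,s=pickle.load(open('s.pkl','rb'))
print('lid proj wrist',proj(w,np.array([.4787,.2268,.02]),o))
for z in(.02,):
    print(proj(t,np.array([.4787,.2268,z])))
# ascii of wrist around the lid
def asc(img,x0,y0,x1,y1,sx,sy):
    g=img.min(2)[y0:y1:sy,x0:x1:sx];ch=' .:-=+*#%@'
    for r in g:print(''.join(ch[min(9,int(v)*10//256)] for v in r))
asc(w['img'],180,140,400,420,2,5)
print('top');asc(t['img'],140,250,200,305,1,2)
E
```

```text
19.9667 [0.48072018 0.22839624 0.12619491] 0.004612578177233081 0.0
lid proj wrist [277.42898339 200.05608206]
[160.97249699 276.90008236]
**********+----========------------==----------------=--------****************######****************##########
*********#-=----=========----=------------------------------+***************########****************##########
#******#-=-----===========----------------=---------------*#**************##########****************#######*##
#***#+*-----==--==========--=----------=-----=------------+*************############****************##########
#*#-=======---=-=========--=------------=---=+===-===-----************#############*****************##########
#+---=--=====-=-===========----===--=-====================@#=#******##*############****************###########
=---======-=-===---------=------==-=======================-%%%%+****#-#--*+-+#-*-#*****************###########
===---==========---==---==-==---===========-==-::::-======#%%%%%%=*-----=--------*******************###*######
==-=---===-=======-----====-=--==============--=-==-:==============------
[... 6266 characters left out ...]
------:----------------------
.... ...-*************+--::::--------:-:::--:---:------:--::
...:-----+#**********+--------------:------:::::::::::::::::
..:---------*******+:---=#+------::------------:::--------:-
    :---------+##*:----+#**++=-==:--:--:::::----::-:::---:--
  .------------::----=*+++++=++++=:---------::::::::-:--::::
 -=-:---------------::-+++++++++++=:----::--------:-::------
+*+*+-----------:---::-++++++++++++=:---:--------::----:----
++++++++=----------:-=++++++++++++++=::----------:::--------
++++++++++==--::--::-+++++++++++++++++:::----:---::::-:::--:
++++++++++++===::-=+*+++++++++++++++++=::--:-::-:-::-:-:-:--
++++++++++++++++==*+++++++++++++++++++++::---------::::-----
```

The lid hasn't moved: its wing is still centred at about (277,200), as predicted. I'll reopen, go down again and check the grip before lifting.

Emit:
servo_tool(
  deltas=[0,-0.02,-0.02,0,0,0,0,0,0,0,0,0,0,0,0,0,0,0,0,0,0,0,0,0,0,0,0,0,0,0,0,0,0,0,0,0,0,0,0,0,0,0,0,0,0,-0.5,0,0,0,0,0,0,-0.7,0,0,0],
)

```text
clock: 20.73
tcp_pos: [0.4787, 0.2272, 0.0864]
tool_rot: [[-0.56, -0.828, 0.004], [-0.828, 0.56, 0.002], [-0.004, -0.002, -1.0]]
contact_force: [0.6, 1.3, 0.3]
grip_width: 0.0461
gripper_force: 0.0
```

Emit:
servo_tool(
  deltas=[0,0,0,-0.4,0,0,0,0,0,0,0,0,0,0,0,0,0,0,0,0,0],
)

```text
clock: 20.98
tcp_pos: [0.4768, 0.2261, 0.0729]
tool_rot: [[-0.56, -0.828, -0.001], [-0.828, 0.56, -0.001], [0.001, 0.001, -1.0]]
contact_force: [0.5, -0.9, 0.6]
grip_width: 0.0457
gripper_force: 0.0
```

Emit:
servo_tool(
  deltas=[0,0.06,0.02,-0.4,0,0,0,0,0,0,-0.5,0,0,0,0,0,0,-0.4,0,0,0,0,0,0,-0.3,0,0,0,0,0,0,-0.05,0,0,0,0,0,0,0,0,0,0,0,0,0,0,0,0,0],
)

```text
clock: 21.57
tcp_pos: [0.4793, 0.227, 0.024]
tool_rot: [[-0.56, -0.828, 0.0], [-0.828, 0.56, 0.0], [-0.0, -0.0, -1.0]]
contact_force: [-0.0, 0.2, -0.4]
grip_width: 0.0459
gripper_force: 0.0
```

Emit:
servo_tool(
  deltas=[0.6,0,0,0,0,0,0,0.9,0,0,0,0,0,0,0.9,0,0,0,0,0,0,0.9,0,0,0,0,0,0,0.9,0,0,0,0,0,0,0.9,0,0,0,0,0,0,0.9,0,0,0,0,0,0,0.9,0,0,0,0,0,0],
  force=40,
)

```text
clock: 22.23
tcp_pos: [0.479, 0.227, 0.0238]
tool_rot: [[-0.56, -0.828, 0.0], [-0.828, 0.56, 0.0], [-0.0, 0.0, -1.0]]
contact_force: [0.2, 0.2, -0.1]
grip_width: 0.0046
gripper_force: 0.0
```

```bash
python3 - <<'E'
from h import *
import pickle
o=get_obs();w=snapshot('wrist');s=snapshot('scene');pickle.dump((w,o,s),open('w10.pkl','wb'));print(o['tcp_pos'],o['grip_width'],o['gripper_force'],o['joint_pos'])
p=np.array(o['tcp_pos'])
print('tcp',proj(w,p,o),'lid z.02/.047',proj(w,np.array([.4787,.2268,.02]),o),proj(w,np.array([.4787,.2268,.047]),o))
print('scene tcp',proj(s,p),'lid top',proj(s,np.array([.4787,.2268,.047])),'lid foot',proj(s,np.array([.4787,.2268,0])))
def asc(img,x0,y0,x1,y1,sx,sy):
    g=img.min(2)[y0:y1:sy,x0:x1:sx];ch=' .:-=+*#%@'
    for r in g:print(''.join(ch[min(9,int(v)*10//256)] for v in r))
asc(w['img'],200,170,360,300,2,4)
c=proj(s,np.array([.4787,.2268,.03])).astype(int);print(c)
asc(s['img'],c[0]-40,c[1]-30,c[0]+40,c[1]+25,1,2)
E
```

```text
[0.47896815 0.22695587 0.02381067] 0.00455305352210435 0.0 [-0.6357443   0.49573006  0.16119684  2.01669805 -0.12853653  0.63851146
  2.15688318]
tcp [275.93856338 246.08856558] lid z.02/.047 [276.15975579 243.47718808] [276.08197376 260.859427  ]
scene tcp [173.65222606 206.4952627 ] lid top [172.87853062 198.32571922] lid foot [174.29969419 214.83089273]
------------------------------------------------------------+*******************
-----------------------------------------------------------+********************
-=-------------------------------------------------------**********************#
====------------------------------=========--------------********************###
=====--------------------------::-====:====-::----------#*******************####
=====---------------------=============-=========--:---+********************####
=====------------------================-=============-:******************#####*#
======------------:=================-===================-:+*************+=======
======----------:==================-=====================#%---------*+-=========
=====-------
[... 3509 characters left out ...]
-*#+----------------------:--=================-=====
##############+-----------*#*=--------------------:::-----===-==-==-===-------==
*####********=-----------+**=--::::............:::::---------------------------=
####********=-----=-==-------------::::----::::::-----------======-------------=
###*********=----=====-********=--------:::------------------==--=-------*****##
###***********######**********=------------------------------------+*********###
#**************************=----------------------------------=*##***********###
##***#**########********=-----------------------------------*###################
#############*********=-----------------------------------*#####################
```

The fingers close above the wing. In the wrist image the visible fingertips sit about 30 mm behind the TCP, consistently in every view. I'll open, go lower while watching the contact force, and try the grip again.

Emit:
servo_tool(
  deltas=[0,0,0,0,0,0,0,0,0,0,0,0,0,0,0,0,0,0,0,0,0,0,0,0,0,0,0,0,0,0,0,0,0,0,0,0,0,0,0,0,0,0,0,0,0,-0.2,0,0,0,0,0,0,-0.2,0,0,0],
)

```text
clock: 23.0
tcp_pos: [0.4792, 0.2271, 0.0116]
tool_rot: [[-0.56, -0.828, 0.001], [-0.828, 0.56, 0.001], [-0.001, -0.0, -1.0]]
contact_force: [0.1, 0.6, -0.1]
grip_width: 0.0456
gripper_force: 0.0
```

Emit:
servo_tool(
  deltas=[0,0,0,-0.15,0,0,0,0,0,0,-0.1,0,0,0,0,0,0,0,0,0,0,0,0,0,0,0,0,0],
)

```text
clock: 23.33
tcp_pos: [0.4787, 0.2268, 0.0039]
tool_rot: [[-0.56, -0.828, -0.001], [-0.828, 0.56, -0.0], [0.001, 0.0, -1.0]]
contact_force: [-0.2, 0.2, 0.6]
grip_width: 0.0461
gripper_force: 0.0
```

Emit:
servo_tool(
  deltas=[0,0,0,-0.07,0,0,0,0,0,0,-0.07,0,0,0,0,0,0,-0.07,0,0,0,0,0,0,0,0,0,0,0,0,0,0,0,0,0],
)

```text
clock: 23.75
tcp_pos: [0.4789, 0.2269, -0.0021]
tool_rot: [[-0.56, -0.828, -0.0], [-0.828, 0.56, -0.0], [0.0, 0.0, -1.0]]
contact_force: [0.4, 0.5, 0.1]
grip_width: 0.046
gripper_force: 0.0
```

Emit:
servo_tool(
  deltas=[0.6,0,0,0,0,0,0,0.9,0,0,0,0,0,0,0.9,0,0,0,0,0,0,0.9,0,0,0,0,0,0,0.9,0,0,0,0,0,0,0.9,0,0,0,0,0,0,0.9,0,0,0,0,0,0,0.9,0,0,0,0,0,0],
  force=40,
)

```text
clock: 24.42
tcp_pos: [0.4792, 0.227, -0.0019]
tool_rot: [[-0.56, -0.828, 0.001], [-0.828, 0.56, 0.0], [-0.0, -0.0, -1.0]]
contact_force: [1.5, -0.4, -0.1]
grip_width: 0.0137
gripper_force: 40.0
```

Gripped now: 13.7 mm at 40 N. I'll lift and carry it over the canister, turning to the insert yaw of about 28°.

Emit:
servo_tool(
  deltas=[0.9,0,0,0.2,0,0,0,0.9,0,0,0.5,0,0,0,0.9,0,0,0.7,0,0,0,0.9,0,0,0.7,0,0,0,0.9,0,0,0.7,0,0,0,0.9,0,0,0.6,0,0,0,0.9,0,0,0,0,0,0,0.9,0,0,0,0,0,0],
)

```text
clock: 25.08
tcp_pos: [0.4791, 0.2272, 0.1006]
tool_rot: [[-0.56, -0.829, 0.001], [-0.829, 0.56, 0.001], [-0.002, -0.0, -1.0]]
contact_force: [0.4, -0.7, -2.1]
grip_width: 0.0134
gripper_force: 40.0
```

Emit:
servo_tool(
  deltas=[0.9,0.2,-0.4,0,0,0,-0.3,0.9,0.35,-0.7,0,0,0,-0.6,0.9,0.35,-0.75,0,0,0,-0.6,0.9,0.35,-0.75,0,0,0,-0.6,0.9,0.35,-0.75,0,0,0,-0.6,0.9,0.35,-0.75,0,0,0,-0.6,0.9,0.35,-0.75,0,0,0,-0.6,0.9,0.35,-0.75,0,0,0,-0.6],
)

```text
clock: 25.75
tcp_pos: [0.5577, 0.0562, 0.0982]
tool_rot: [[-0.819, -0.574, -0.003], [-0.574, 0.819, -0.001], [0.003, 0.001, -1.0]]
contact_force: [0.1, -0.6, -2.3]
grip_width: 0.0138
gripper_force: 40.0
```

Emit:
servo_tool(
  deltas=[0.9,0.35,-0.75,0,0,0,-0.6,0.9,0.35,-0.75,0,0,0,-0.6,0.9,0.3,-0.6,0,0,0,-0.3,0.9,0.2,-0.4,0,0,0,0,0.9,0,0,0,0,0,0,0.9,0,0,0,0,0,0],
)

```text
clock: 26.25
tcp_pos: [0.5935, -0.0166, 0.0988]
tool_rot: [[-0.88, -0.475, -0.002], [-0.475, 0.88, -0.0], [0.002, 0.001, -1.0]]
contact_force: [-0.6, 0.7, -2.0]
grip_width: 0.0137
gripper_force: 40.0
```

Emit:
servo_tool(
  deltas=[0.9,0.03,-0.03,-0.3,0,0,0,0.9,0,0,-0.4,0,0,0,0.9,0,0,-0.25,0,0,0,0.9,0,0,0,0,0,0,0.9,0,0,0,0,0,0],
)

```text
clock: 26.67
tcp_pos: [0.5945, -0.0163, 0.0704]
tool_rot: [[-0.879, -0.477, -0.002], [-0.477, 0.879, 0.0], [0.002, 0.001, -1.0]]
contact_force: [-0.2, -0.5, -1.8]
grip_width: 0.0138
gripper_force: 40.0
```

Emit:
servo_tool(
  deltas=[0.9,0,-0.03,-0.08,0,0,0,0.9,0,0,-0.08,0,0,0,0.9,0,0,-0.08,0,0,0,0.9,0,0,-0.08,0,0,0,0.9,0,0,0,0,0,0],
)

```text
clock: 27.08
tcp_pos: [0.5951, -0.0178, 0.0615]
tool_rot: [[-0.879, -0.476, -0.001], [-0.476, 0.879, 0.0], [0.0, 0.0, -1.0]]
contact_force: [-1.1, -0.3, -1.6]
grip_width: 0.0135
gripper_force: 40.0
```

Emit:
servo_tool(
  deltas=[0.9,0,0,-0.07,0,0,0,0.9,0,0,-0.07,0,0,0,0.9,0,0,-0.07,0,0,0,0.9,0,0,-0.04,0,0,0,0.9,0,0,0,0,0,0,0.9,0,0,0,0,0,0],
)

```text
clock: 27.58
tcp_pos: [0.5953, -0.0178, 0.0543]
tool_rot: [[-0.879, -0.476, -0.0], [-0.476, 0.879, 0.0], [0.0, 0.0, -1.0]]
contact_force: [-0.0, 0.3, -2.2]
grip_width: 0.0139
gripper_force: 40.0
```

Emit:
servo_tool(
  deltas=[0.9,0,0,-0.03,0,0,0,0.9,0,0,-0.02,0,0,0,0.9,0,0,0,0,0,0,0.9,0,0,0,0,0,0],
)

```text
clock: 27.92
tcp_pos: [0.5955, -0.0179, 0.0531]
tool_rot: [[-0.879, -0.476, 0.0], [-0.476, 0.879, 0.0], [-0.0, -0.0, -1.0]]
contact_force: [-1.0, -0.2, 0.1]
grip_width: 0.0135
gripper_force: 40.0
```

Emit:
servo_tool(
  deltas=[0.9,0,0,-0.02,0,0,-0.2,0.9,0,0,0,0,0,-0.4,0.9,0,0,0,0,0,-0.4,0.9,0,0,0,0,0,-0.4,0.9,0,0,0,0,0,-0.4,0.9,0,0,0,0,0,-0.4,0.9,0,0,0,0,0,-0.2,0.9,0,0,0,0,0,0],
)

```text
clock: 28.58
tcp_pos: [0.5962, -0.0182, 0.0531]
tool_rot: [[-0.954, -0.299, 0.002], [-0.299, 0.954, -0.0], [-0.002, -0.001, -1.0]]
contact_force: [0.8, -1.1, 5.6]
grip_width: 0.0139
gripper_force: 40.0
```

```bash
python3 -c "
from h import *
o=get_obs();R=np.array(o['tool_rot']);print(o['tcp_pos'],np.degrees(np.arctan2(-R[1,0],-R[0,0])),np.round(o['moment'],3),np.round(o['contact_force'],2),o['joint_pos'])"
```

```text
[ 0.59621245 -0.01820974  0.05308807] 17.418284183818457 [-0.217  0.193  0.16 ] [ 0.83 -1.15  5.62] [-0.31566721  0.55594003  0.38188165  1.85575819 -0.28252933  0.7812281
  2.09079317]
```

Emit:
servo_tool(
  deltas=[0.9,0,0,0.01,0,0,-0.3,0.9,0,0,0,0,0,-0.5,0.9,0,0,0,0,0,-0.5,0.9,0,0,0,0,0,-0.5,0.9,0,0,0,0,0,-0.5,0.9,0,0,0,0,0,-0.5,0.9,0,0,0,0,0,-0.4,0.9,0,0,0,0,0,-0.2],
)

```text
clock: 29.25
tcp_pos: [0.5961, -0.0184, 0.0531]
tool_rot: [[-1.0, -0.031, 0.001], [-0.031, 1.0, -0.001], [-0.001, -0.001, -1.0]]
contact_force: [0.1, -1.7, 5.0]
grip_width: 0.0139
gripper_force: 40.0
```

Emit:
servo_tool(
  deltas=[0.9,0,0,0,0,0,-0.2,0.9,0,0,0,0,0,-0.2,0.9,0,0,0,0,0,-0.2,0.9,0,0,0,0,0,-0.2,0.9,0,0,0,0,0,-0.2,0.9,0,0,0,0,0,-0.2,0.9,0,0,0,0,0,0,0.9,0,0,0,0,0,0],
)

```text
clock: 29.92
tcp_pos: [0.596, -0.0185, 0.0531]
tool_rot: [[-0.998, 0.064, 0.002], [0.064, 0.998, -0.001], [-0.002, -0.0, -1.0]]
contact_force: [1.0, -2.4, 5.3]
grip_width: 0.0136
gripper_force: 40.0
```

```bash
python3 -c "
from h import *
o=get_obs();R=np.array(o['tool_rot']);print(o['clock'],o['tcp_pos'],np.degrees(np.arctan2(-R[1,0],-R[0,0])),np.round(o['moment'],3),np.round(o['contact_force'],2),o['grip_width'])"
```

```text
29.9167 [ 0.59603719 -0.01848077  0.05308179] -3.6722289069725136 [-0.425 -0.085  0.201] [ 0.98 -2.43  5.31] 0.0135644240955934
```

Emit:
servo_tool(
  deltas=[0.9,0,0,0,0,0,-0.3,0.9,0,0,0,0,0,-0.3,0.9,0,0,0,0,0,-0.3,0.9,0,0,0,0,0,-0.25,0.9,0,0,0,0,0,0,0.9,0,0,0,0,0,0],
)

```text
clock: 30.42
tcp_pos: [0.5961, -0.0184, 0.0531]
tool_rot: [[-0.988, 0.156, 0.002], [0.156, 0.988, -0.001], [-0.002, -0.0, -1.0]]
contact_force: [1.0, -2.3, 5.4]
grip_width: 0.0139
gripper_force: 40.0
```

```bash
python3 - <<'E'
from h import *
import pickle
o=get_obs();w=snapshot('wrist');pickle.dump((w,o),open('w11.pkl','wb'))
R=np.array(o['tool_rot']);print(o['clock'],o['tcp_pos'],np.degrees(np.arctan2(-R[1,0],-R[0,0])),np.round(o['moment'],3),np.round(o['contact_force'],2),o['grip_width'])
c=np.array([.5955,-.0178])
for a in(-9,28.2,-45.8):
    d=-np.array([np.cos(np.radians(a)),np.sin(np.radians(a))]);print(a,'collar r43.5',proj(w,np.r_[c+.0435*d,.07],o).round(1),'flange edge',proj(w,np.r_[c+.0385*d,.076],o).round(1),'wing end',proj(w,np.r_[c+.025*d,.102],o).round(1))
print('lock r43.5 at -45.8')
def asc(img,x0,y0,x1,y1,sx,sy):
    g=img.min(2)[y0:y1:sy,x0:x1:sx];ch=' .:-=+*#%@'
    for k,r in enumerate(g):print('%3d '%(y0+k*sy)+''.join(ch[min(9,int(v)*10//256)] for v in r))
asc(w['img'],200,150,350,262,1,2)
E
```

```text
30.4167 [ 0.59606665 -0.01844705  0.05308141] -8.964725183242319 [-0.471 -0.072  0.183] [ 1.01 -2.27  5.41] 0.013883557860903279
-9 collar r43.5 [276.7 184.7] flange edge [276.6 196.1] wing end [276.6 236.4]
28.2 collar r43.5 [229.7 200.2] flange edge [234.1 210. ] wing end [245.3 246.2]
-45.8 collar r43.5 [323.2 199.9] flange edge [318.9 209.7] wing end [307.6 246.1]
lock r43.5 at -45.8
150 *****************#+--==--=----------=--====-.. ......................................:-==-:................ .:======-:.  ..... ....  *################
152 *****************#+---------------=-====-. ................................:.......-+==++++=-:.................  .:.  ..........    .*################
154 ******************#+---=---=--======-......................................:.:....=++-.   -==-...................... ........... .-###################
156 ******************#+--------=====-. .........................................:.:.:=+-.     -=-:................................ .-=*##################
158 ****************#+--------====-. .................................................-==
[... 7270 characters left out ...]
===============-----:......-=======================-=++=+==============+========
254 ==========-=====================================-:.......     .:----=================-----:.     ........:-================+=====================+====
256 =========--===============================-:.............     .:----==================----:.      .............-========+=============================
258 ========================================-................      :---==================-----:.      ...............:==============================#*====
260 =======================================-................       :----=================-----:.      .................-====+==+==================###%%%%%
```

On the collar the near vent pip is at about px (277,182), and the lid's pointer rib runs at column 276, within about 0.6° of it. TCP height matches the seated height. One small nudge, then I'll check and hand in.

Emit:
servo_tool(
  deltas=[0.9,0,0,0,0,0,-0.1,0.9,0,0,0,0,0,0,0.9,0,0,0,0,0,0,0.9,0,0,0,0,0,0],
)

```text
clock: 30.8
tcp_pos: [0.5961, -0.0185, 0.0531]
tool_rot: [[-0.987, 0.164, 0.002], [0.164, 0.987, -0.001], [-0.002, -0.0, -1.0]]
contact_force: [0.1, -1.6, 4.7]
grip_width: 0.0135
gripper_force: 40.0
```

```bash
python3 - <<'E'
from h import *
o=get_obs();w=snapshot('wrist');R=np.array(o['tool_rot']);print(o['tcp_pos'],np.degrees(np.arctan2(-R[1,0],-R[0,0])),np.round(o['moment'],3),np.round(o['contact_force'],2),o['grip_width'],o['gripper_force'])
g=w['img'].min(2).astype(int)
s=g[176:190,262:292];y,x=np.nonzero(s<45);print('pip',x.mean()+262,y.mean()+176,len(x))
E
```

```text
[ 0.59605551 -0.01845046  0.05308613] -9.412118229231965 [-0.439 -0.016  0.251] [ 0.08 -1.56  4.7 ] 0.013476570836367998 40.01655578613281
pip 276.44 182.6 25
```

The pip is at column 276.4, lined up with the pointer at about 276.3. The lid is seated, gripped and held, so I'm handing in.

```bash
python3 -c "
from cell import *
print(close_job())"
```

```text
the job is handed in; nothing more can be done
None
```

The job is handed in: the capsule is in the canister, the tongs are back in their holder, and the lid is seated flat with its pointer at the round pip (within about 1°), still gripped at 40 N against the spring.

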